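Turn a filter cartridge the right way round in its dock

ROBOT

A 7-joint arm with a two-finger parallel gripper is mounted at the origin on a cart in front of the work surface, level with it; the furniture and walls round the work are solid. World frame = base frame: x ahead of the robot, y to its left, z up, the work surface at z = 0. Lengths are in m, angles in rad, forces in N, time in s.
With the tool pointing down it reaches from about 0.4 to 0.85 m from the base axis. Payload 10.4 kg.
Tool frame: the origin (TCP) lies at the very end of the fingers, on their centre line; the grasp point (between the pads) lies 19 mm behind it; x points along the fingers, z is the direction in which the jaws open and shut, and the axes are right-handed (so a half turn about x gives the same grasp; the last joint's range is limited). The gripper opens to 85 mm and grips with 20 to 120 N. Pads are 22 mm wide; open, the fingers measure 114 mm over their backs; the gripper's body (76 mm by 85 mm) begins 54 mm behind the grasp point. The pads swing forward as they close: fully open they stand 13 mm farther back than shut.
Start: joints at [1.315, 0.332, -0.065, 1.46, 0.022, 1.35, -0.088], TCP at [0.144, -0.608, 0.231] pointing down, gripper open.
Joint ranges: [-2.6, 2.6], [-0.5, 2.12], [-1.47, 1.34], [0.16, 2.42], [-1.27, 4.41], [0.06, 2.06], [-2.6, 2.6]. Speed limits (rad/s): [2.22, 2.22, 2.79, 2.79, 3.14, 3.14, 3.14].

INTERFACE

Orientations are given as a unit quaternion [x, y, z, w].
In Python, from workcell import telemetry, viewer, manip, spot_in, mark_of gives the robot as it stands. The module is installed in compiled form; this text tells all that it offers.
- The arm moves only by the shell command python3 -m crank 'ROWS' [FORCE]. ROWS is JSON, a list of rows, each a list of 3 entries, a list of its own where there are three numbers: the closure, from 0 (fully open) to 1 (shut), then the shift along the world's x, y, z in cm, then the turn, a rotation vector about the world's x, y, z in rad. A call has 1 to 12 rows; each row shifts and turns the commanded pose from where the row before left it; what a row does not reach is not made up. A row lasts 1/12 s, in which the tool goes at most 41.7 mm and 7.16 degrees, less where a joint would pass 70% of its speed; a pose out of reach is approached as far as the arm can. A call with a gripper value outside its range is refused whole. The fingers move at their own pace and stop on an object; FORCE is the grip in N (left out, the last holds). Time passes only in rows, so rows that do not move let the fingers close. It gives the time, the measured TCP pose, the force and the opening at its end, in the units of the state.
- telemetry.get_obs(): the state, without advancing time (a new reading comes with each control period).
- viewer.camera(name): name is "side" or "top" or "wrist"; returns a dict with "frame" (420x560x3 uint8, red, green, blue), "intrinsics" (3x3 intrinsics, pixels), "cam_to_world" (4x4, takes a point from camera to world coordinates). Camera axes: x right, y up, looking along -z (the intrinsics and any distortion apply to the point x, -y, -z); pixel columns grow to the right and rows downward; lengths in m; the calibration is good to about 2 mm. A picture is of the moment at which its call begins. There is no depth.
- manip.hand_in(): hands the job in, once; it reports no verdict.
Trained networks look in a picture, given as the dict that the camera call returned (one of the last four; its "shot" number tells which), for a name from the list of things; names that differ only in an ending like _2 or _b are one class to them, and where a whole thing is asked for, a point or a joint stands for the part that bears it (a point fixed in the world has none). Each returns a list of dicts, best first, with "conf" (0 to 1); they miss things now and then, are a little off and sometimes report something else, mostly with a low value. They report only what shows in the picture. A call takes as long as a camera call. They do not tell look-alikes from the thing itself.
- spot_in(thing, picture): "location" ([x, y, z] in m, in the coordinates of the camera as it stood for that picture, good to about 4 mm: the middle of the surface that is visible of it).
- mark_of(thing, picture): "location" ([x, y, z] in m, in the coordinates of the camera as it stood for that picture, good to about 4 mm: a listed point, or the origin of a listed thing).
The state is a dict: "clock": time; "joint_pos": joint angles; "joint_velocities": joint speeds; "tau": joint torques, N m; "position": TCP position; "ee_rot": TCP orientation; "ft_force": force on the tool from outside, world axes, zero at the start; "torque": the same for the moment, N m; "grip_width": opening from 0.0 (shut) to 1.0 (fully open).
Only numpy, scipy, OpenCV 4.12 (cv2) and the standard library are available. Lean on these libraries where they do the work, as an engineer would, in place of code of your own. Each camera call takes 0.05 s, during which the arm holds its last target. There are 200 camera calls.

TASK

The white filter cartridge was put into its dock backwards: its narrow round nose sticks out towards you. Pull it right out of the slot, turn it end for end (same face up), and push it back in nose first until it is fully home and lies flat and straight; then let go and leave it there. Do not knock over or push aside the small beaker, dropper bottle and rubber stopper standing beside the dock.

Things in the scene. Friction and masses are not known exactly. Their poses are not given: they have to be found in the camera images.
- dock: Low grey dock fixed on the bench. Origin on the bench (z = 0) under the centre of the slot's mouth; x runs level into the slot, y left, z up. Dark steel base plate 5 mm thick, 150 mm wide, x = -145 to +90 mm; the part before the mouth is a flat apron on which the cartridge slides. Above the plate the dock is 73 mm wide, x = 0 to 86 mm; roof 43 mm, rear block 48 mm, outlet stub on it 60 mm above the bench.
- slot_mouth (a point): Centre of the slot's mouth, 18 mm above the bench; axes as the dock's. The slot is 49 mm wide and 31 mm high, its floor is the base plate (5 mm above the bench) and it is 60 mm deep to a flat back wall. In its first 12 mm the side walls flare out to about 58 mm at the mouth.
- slot_back (a point): Centre of the slot's back wall (60 mm inside the mouth), 18 mm above the bench. The nose touches here when the cartridge is home.
- cart_mid (a point): Centre of the loose white cartridge (118 mm long, 120 g), half-way along and up. x runs from flat tail to nose, z up out of the ribbed top. Rectangular body 44 mm wide, 26 mm high from x = -59 to +41 mm; round nose 24 mm in diameter from +41 to +59 mm. It starts tail first in the slot, held only by friction, tail within 15 mm of the back wall, the nose and 40 to 55 mm of the body sticking out.
- cart_nose (a point): Centre of the tip of the cartridge's nose.
- cart_tail (a point): Centre of the cartridge's flat tail end face. When the cartridge is turned and home this face stands 58 mm before the slot's mouth.
- beaker_50: Bystander: small glass beaker, 49 mm in diameter, 60 mm high, beside the dock at its left; origin at the centre of its underside.
- drop_bottle: Bystander: brown dropper bottle, 30 mm in diameter, 92 mm high, beside the dock at its right; origin at the centre of its underside.
- stopper_1: Bystander: rubber stopper, 33 mm in diameter, 28 mm high, beside the dock's rear at its right; origin at the centre of its underside.
Things that resemble listed ones, but are neither listed nor needed, are in the scene too. Of the things like the part that bears cart_mid, leave any that is green; of the rest the smaller one is meant.

How it is judged:
On the way:
1. the cartridge is right out of the slot (x of each of cart_tail, cart_nose in the frame of dock below 0 m), for 0.1 s.
At the end, for the whole second after the job is handed in: The cartridge sits nose first in the slot with the tip of its nose within 5 mm of the back wall and within 7 mm of the slot's centre line, straight and level within about 7 degrees, same face up, at rest (x of cart_nose in the frame of dock above 0.055 m and y of cart_nose in the frame of dock between -0.007 and 0.007 m and z of cart_nose in the frame of dock between 0.01 and 0.026 m and angle between the x axis of cartridge and the x axis of dock, either way round below 0.12 rad and angle between cartridge's own z axis and vertical below 0.12 rad and linear speed of cartridge below 0.02 m/s and angular speed of cartridge below 0.2 rad/s); the robot touches nothing.
It fails at once if the small beaker is shifted by more than 30 mm or tipped over (distance of beaker_50 from where it was at the start of the episode above 0.03 m or angle between beaker_50's own z axis and vertical above 0.5 rad).
It fails at once if the dropper bottle is shifted by more than 30 mm or tipped over (distance of drop_bottle from where it was at the start of the episode above 0.03 m or angle between drop_bottle's own z axis and vertical above 0.5 rad).
It fails at once if the rubber stopper is shifted by more than 30 mm or tipped over (distance of stopper_1 from where it was at the start of the episode above 0.03 m or angle between stopper_1's own z axis and vertical above 0.5 rad).
It also fails if it takes over 53 s, if anything falls off the work surface, if the arm or the gripper's body presses on something with over 40 N, if the wrist force passes 120 N, or if a joint passes its speed limit or range.

## Working session

There is one attempt and no reset: what is moved stays moved. The work goes in short steps, Python scripts to look and compute and a shell command to move; the robot and the scene stay as the last step left them, time stands still between calls to the robot, and variables do not carry over. Pictures are saved under pics/ and viewed, about 8 in all and at most 12, crops included, and the job is handed in when it is done.

```bash
mkdir -p pics
cat > h.py <<'E'
import numpy as np, cv2
from workcell import telemetry, viewer, manip, spot_in, mark_of
def w(pic,p): return (pic["cam_to_world"]@np.append(p,1))[:3]
def look(cam,names,fn=mark_of,k=3):
    pic=viewer.camera(cam)
    for n in names:
        for d in fn(n,pic)[:k]:
            print(cam,fn.__name__,n,round(d["conf"],2),np.round(w(pic,d["location"]),4))
    return pic
def save(pic,name): cv2.imwrite("pics/"+name,pic["frame"][:,:,::-1])
E
python3 - <<'E'
from h import *
o=telemetry.get_obs(); print({k:np.round(v,3) for k,v in o.items()})
n=["dock","slot_mouth","slot_back","cart_mid","cart_nose","cart_tail","beaker_50","drop_bottle","stopper_1"]
a=look("top",n); b=look("side",n)
im=np.vstack([a["frame"],b["frame"]]); im=cv2.resize(np.hstack([a["frame"],b["frame"]]),(800,300)); 
save(a,"top0.png"); save(b,"side0.png")
E
```

```text
{'clock': np.float64(0.0), 'joint_pos': array([ 1.315,  0.333, -0.065,  1.461,  0.022,  1.35 , -0.089]), 'joint_velocities': array([ 0.002, -0.001, -0.001,  0.002, -0.   , -0.001, -0.001]), 'tau': array([-0.0000e+00, -6.2546e+01,  4.9000e-02, -3.9160e+01,  1.6000e-02,
        1.0000e-02,  0.0000e+00]), 'position': array([ 0.144, -0.608,  0.231]), 'ee_rot': array([ 0.439,  0.555, -0.438,  0.554]), 'ft_force': array([-0.75 , -0.459,  0.928]), 'torque': array([0.047, 0.041, 0.01 ]), 'grip_width': np.float64(1.004)}
top call dock 0.8 [0.587  0.0155 0.0025]
top call slot_mouth 0.9 [0.588  0.0207 0.0164]
top call slot_back 0.84 [0.6471 0.0247 0.0179]
top call cart_mid 0.81 [0.3269 0.1504 0.0134]
top call cart_mid 0.65 [ 0.4702 -0.235   0.0183]
top call cart_mid 0.58 [0.5801 0.0168 0.0171]
top call cart_nose 0.83 [0.5196 0.0048 0.0191]
top call cart_nose 0.7 [ 0.5332 -0.2868  0.0168]
top call cart_nose 0.63 [0.3522 0.1988 0.0141]
top call cart_tail 0.78 [ 0.4189 -0.1785  0.0182]
top call cart_tail 0.74 [0.303  0.0936 0.0129]
top call beaker_50 0.78 [ 0.5581  0.1663 -0.0007]
top call drop_bo
[... 316 characters left out ...]
.0194]
side call cart_mid 0.94 [0.3351 0.1454 0.0115]
side call cart_mid 0.79 [0.5761 0.0173 0.0155]
side call cart_mid 0.75 [ 0.4727 -0.2344  0.015 ]
side call cart_nose 0.87 [0.5237 0.0066 0.0196]
side call cart_nose 0.57 [0.3569 0.2007 0.0146]
side call cart_nose 0.25 [0.649  0.0311 0.0211]
side call cart_tail 0.74 [ 0.4168 -0.1747  0.019 ]
side call cart_tail 0.72 [0.3061 0.0908 0.0117]
side call cart_tail 0.64 [0.6384 0.0289 0.0183]
side call beaker_50 0.77 [0.5614 0.1718 0.001 ]
side call drop_bottle 0.73 [ 0.6067 -0.1653 -0.0013]
side call drop_bottle 0.22 [0.5922 0.0181 0.0014]
side call stopper_1 0.65 [ 0.6843 -0.1275  0.0025]
side call stopper_1 0.61 [5.613e-01 1.695e-01 1.000e-04]
```

View pics/top0.png

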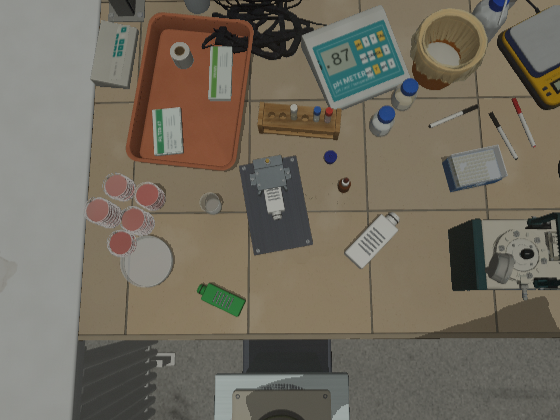

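View pics/side0.png

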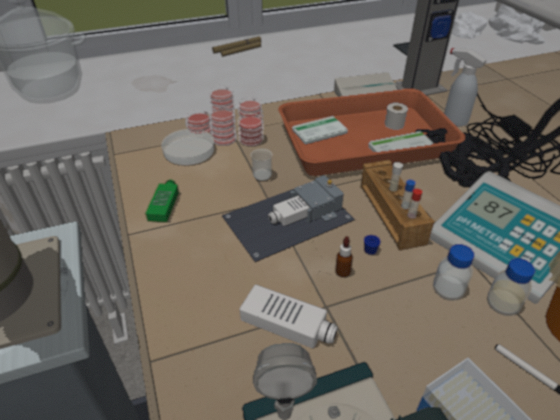

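The dock mouth is at about (0.588, 0.019), with the slot pointing about 9° left of +x. The part in the slot is the smaller white cartridge, nose at about (0.522, 0.006). The big white one and the green one are decoys. The beaker (211,203), bottle (344,185) and stopper (330,157) stand about 13 to 15 cm off the slot axis. I'll move over the dock and keep clear of the microscope on the right.

```bash
python3 -m crank '[[0,[1.2,2.5,0],[0,0,0]],[0,[1.2,2.5,0],[0,0,0]],[0,[1.2,2.5,0],[0,0,0]],[0,[1.2,2.5,0],[0,0,0]],[0,[1.2,2.5,0],[0,0,0]],[0,[1.2,2.5,0],[0,0,0]],[0,[1.2,2.5,0],[0,0,0]],[0,[1.2,2.5,0],[0,0,0]],[0,[1.2,2.5,0],[0,0,0]],[0,[1.2,2.5,0],[0,0,0]],[0,[1.2,2.5,0],[0,0,0]],[0,[1.2,2.5,0],[0,0,0]]]' 80
python3 -m crank '[[0,[2.2,2.67,0],[0,0,-0.01]],[0,[2.2,2.67,0],[0,0,-0.01]],[0,[2.2,2.67,0],[0,0,-0.01]],[0,[2.2,2.67,0],[0,0,-0.01]],[0,[2.2,2.67,0],[0,0,-0.01]],[0,[2.2,2.67,0],[0,0,-0.01]],[0,[2.2,2.67,0],[0,0,-0.01]],[0,[2.2,2.67,0],[0,0,0]],[0,[2.2,2.67,0],[0,0,0]],[0,[2.2,2.67,0],[0,0,0]],[0,[1.2,2.67,0],[0,0,0]],[0,[0,1,0],[0,0,0]]]'
python3 - <<'E'
from h import *
o=telemetry.get_obs(); print({k:np.round(o[k],3) for k in("clock","position","ee_rot","joint_pos")})
n=["dock","slot_mouth","slot_back","cart_mid","cart_nose","cart_tail"]
a=look("wrist",n,k=2); save(a,"w1.png"); look("top",n,k=3);look("side",n,k=3)
E
```

```text
clock: 2.0
position: [0.2886, -0.3069, 0.2315]
ee_rot: [0.438, 0.554, -0.439, 0.555]
ft_force: [0.9, 0.3, 1.2]
grip_width: 1.005
clock: 3.0
position: [0.5217, 0.0001, 0.2314]
ee_rot: [0.457, 0.54, -0.456, 0.54]
ft_force: [-0.7, -0.1, -0.2]
grip_width: 0.998
{'clock': np.float64(3.0), 'position': array([0.522, 0.   , 0.231]), 'ee_rot': array([ 0.457,  0.54 , -0.456,  0.54 ]), 'joint_pos': array([ 0.611,  0.174, -0.768,  1.7  ,  0.122,  1.316, -1.583])}
wrist call dock 0.7 [ 0.5882  0.0176 -0.0028]
wrist call slot_mouth 0.62 [0.5921 0.0227 0.0192]
wrist call slot_back 0.68 [0.6489 0.0276 0.0222]
wrist call cart_mid 0.91 [ 0.4739 -0.2293  0.0142]
wrist call cart_mid 0.81 [0.3283 0.1474 0.0148]
wrist call cart_nose 0.76 [0.522  0.0049 0.0202]
wrist call cart_nose 0.74 [0.3538 0.1998 0.013 ]
wrist call cart_tail 0.83 [ 0.418  -0.169   0.0151]
wrist call cart_tail 0.58 [0.3022 0.0953 0.0072]
top call dock 0.35 [ 0.5998 -0.1599 -0.0008]
top call cart_mid 0.95 [0.3254 0.1474 0.011 ]
top call cart_mid 0.88 [ 0.4715 -0.2336  0.0189]
top call cart_nose 0.83 [ 0.5273 -0.2859  0.0193]
top call cart_nose 0.57 [0.3519 0.1994 0.011 ]
top call cart_tail 0.86 [0.3066 0.0902 0.012 ]
side call dock 0.81 [ 0.5925  0.0175 -0.0009]
side call slot_mouth 0.59 [0.5907 0.0162 0.017 ]
side call slot_back 0.72 [0.6524 0.0303 0.0189]
side call slot_back 0.63 [0.5913 0.0138 0.0194]
side call cart_mid 0.87 [0.5787 0.0171 0.0161]
side call cart_mid 0.64 [0.3374 0.1439 0.0144]
side call cart_mid 0.56 [ 0.4735 -0.2306  0.0188]
side call cart_nose 0.83 [ 0.5296 -0.2852  0.0164]
side call cart_nose 0.66 [0.5227 0.0081 0.0181]
side call cart_tail 0.96 [0.6421 0.0253 0.0195]
side call cart_tail 0.71 [ 0.4172 -0.174   0.0216]
side call cart_tail 0.61 [0.3104 0.0929 0.0099]
```

View pics/w1.png

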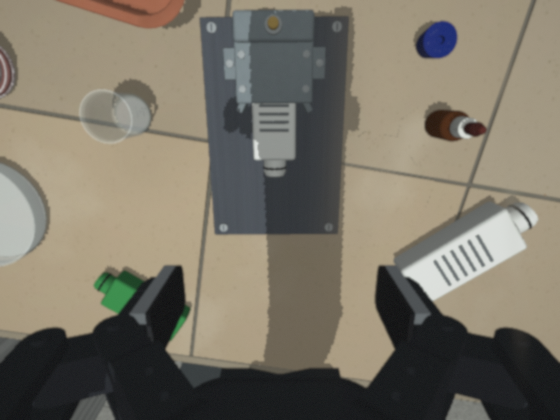

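The wrist view shows the cartridge, nose towards the camera at (274,172), in the slot with about 50 mm of body out. The plate corners are at about (202,16), (349,15), (336,234) and (216,234). The bystanders are well clear of it. I'll project the plate edges to get an accurate dock pose.

```bash
cat >> h.py <<'E'
def ray(pic,u,v,z):
    K,T=pic["intrinsics"],pic["cam_to_world"]
    d=np.array([(u-K[0,2])/K[0,0],-(v-K[1,2])/K[1,1],-1.]); d=T[:3,:3]@d
    return T[:3,3]+d*(z-T[2,3])/d[2]
def rectify(pic,z,x0,x1,y0,y1,s):  # ortho view of plane z, s px per m; row 0 = x1, col 0 = y1
    c=[(x1,y1),(x1,y0),(x0,y0),(x0,y1)]; K,T=pic["intrinsics"],np.linalg.inv(pic["cam_to_world"]); P=[]
    for x,y in c:
        p=T@[x,y,z,1]; P.append((K[0,2]+K[0,0]*p[0]/-p[2],K[1,2]-K[1,1]*p[1]/-p[2]))
    W,H=int((y1-y0)*s),int((x1-x0)*s)
    M=cv2.getPerspectiveTransform(np.float32(P),np.float32([(0,0),(W,0),(W,H),(0,H)]))
    return cv2.warpPerspective(pic["frame"],M,(W,H))
E
python3 - <<'E'
from h import *
p=viewer.camera("wrist")
g=cv2.cvtColor(p["frame"],cv2.COLOR_RGB2GRAY); 
c=np.float32([(202,16),(349,15),(336,234),(216,234)]).reshape(-1,1,2)
c=cv2.cornerSubPix(g,c,(5,5),(-1,-1),(3,50,.01)).reshape(-1,2); print(c)
C=np.array([ray(p,u,v,.005)[:2] for u,v in c]); print(np.round(C,4))
L=[np.linalg.norm(C[i]-C[(i+1)%4]) for i in range(4)];print("w,l,w,l",np.round(L,4))
yaw=np.arctan2(*((C[0]+C[1]-C[2]-C[3])[::-1]));print("yaw",yaw, np.arctan2(*(C[0]-C[1])[::-1])-np.pi/2,np.arctan2(*(C[3]-C[2])[::-1])-np.pi/2)
u=np.array([np.cos(yaw),np.sin(yaw)]); print("mouth",C.mean(0)+.0275*u)
# cartridge edges: white mask at z=.031
r=rectify(p,.031,.48,.68,-.08,.12,3000); cv2.imwrite("pics/r1.png",r[:,:,::-1])
n=w(p,[0,0,0]);print("cam",n)
E
```

```text
[[204.81894   15.306305]
 [349.        15.      ]
 [336.       234.      ]
 [211.51813  231.9553  ]]
[[ 0.6665  0.0965]
 [ 0.6901 -0.0455]
 [ 0.4577 -0.0828]
 [ 0.4359  0.0664]]
w,l,w,l [0.1439 0.2354 0.1508 0.2326]
yaw 0.1444980750422701 0.16511373839695187 0.14499544168446699
mouth [0.58975421 0.01259286]
cam [0.59621813 0.00944024 0.37476088]
```

View pics/r1.png

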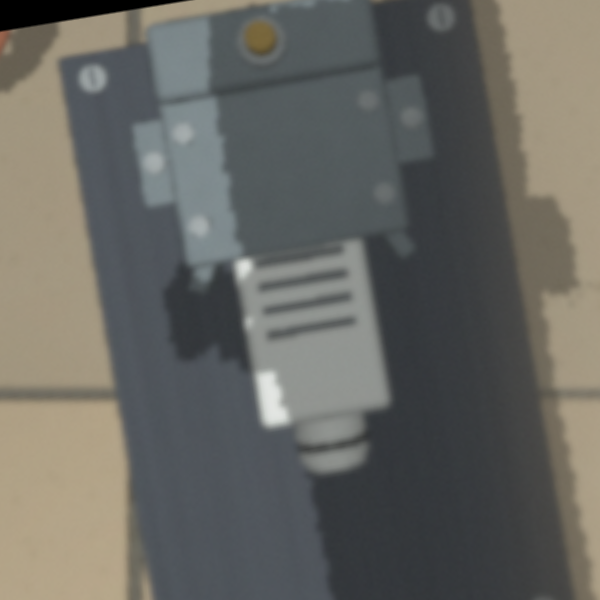

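The rectified crop agrees: cartridge yaw ≈0.158, dock yaw ≈0.162, body front centre at (0.542, 0.011) and mouth at about (0.590, 0.0187). I'll grip the body midway between its front and the mouth.

```bash
python3 -m crank '[[0,[2.1,0.7,0],[0,0,-0.005]],[0,[2.16,0.73,-2.5],[0,0,0]],[0,[0,0,-2.5],[0,0,0]],[0,[0,0,-2.5],[0,0,0]],[0,[0,0,-2.5],[0,0,0]],[0,[0,0,-2.5],[0,0,0]],[0,[0,0,-2.5],[0,0,0]],[0,[0,0,-2.5],[0,0,0]],[0,[0,0,-2.5],[0,0,0]],[0,[0,0,-1.5],[0,0,0]],[0,[0,0,-1],[0,0,0]],[0,[0,0,0],[0,0,0]]]'
python3 -m crank '[[0.2,[0,0,0],[0,0,0]],[0.3,[0,0,0],[0,0,0]],[0.4,[0,0,0],[0,0,0]],[0.6,[0,0,0],[0,0,0]],[1,[0,0,0],[0,0,0]],[1,[0,0,0],[0,0,0]],[1,[0,0,0],[0,0,0]],[1,[0,0,0],[0,0,0]]]' 80
```

```text
clock: 5.1
position: [0.5616, 0.0098, 0.0044]
ee_rot: [0.458, 0.539, -0.46, 0.537]
ft_force: [-0.3, 0.2, -0.0]
grip_width: 1.007
clock: 5.77
position: [0.5639, 0.0101, 0.0081]
ee_rot: [0.46, 0.537, -0.459, 0.539]
ft_force: [-1.2, 1.1, 7.9]
grip_width: 0.501
```

```bash
python3 -m crank '[[1,[0,0,0.2],[0,0,0]],[1,[-0.5,-0.08,0],[0,0,0]],[1,[-0.99,-0.16,0],[0,0,0]],[1,[-0.99,-0.16,0],[0,0,0]],[1,[-0.99,-0.16,0],[0,0,0]],[1,[-0.99,-0.16,0],[0,0,0]],[1,[-0.99,-0.16,0],[0,0,0]],[1,[-0.99,-0.16,0],[0,0,0]],[1,[-0.99,-0.16,0],[0,0,0]],[1,[-0.99,-0.16,0],[0,0,0]],[1,[-0.99,-0.16,0],[0,0,0]],[1,[0,0,0],[0,0,0]]]'
python3 -m crank '[[1,[0,0,1],[0,0,0]],[1,[0,0,1],[0,0,0]],[1,[0,0,1],[0,0,0]],[1,[0,0,1],[0,0,0]],[1,[0,0,0],[0,0,0]]]'
python3 - <<'E'
from h import *
a=look("wrist",["slot_mouth","slot_back","cart_mid","cart_nose","cart_tail"],k=2); save(a,"w2.png"); b=look("side",["slot_mouth","slot_back","cart_mid","cart_nose","cart_tail"],k=3)
cv2.imwrite("pics/c2.png",np.hstack([cv2.resize(a["frame"],(400,300)),cv2.resize(b["frame"][130:310,160:400],(400,300))])[:,:,::-1])
E
```

```text
clock: 6.77
position: [0.4667, -0.0059, 0.0082]
ee_rot: [0.459, 0.538, -0.46, 0.538]
ft_force: [0.2, 0.1, -0.5]
grip_width: 0.499
clock: 7.18
position: [0.4705, -0.0052, 0.0509]
ee_rot: [0.46, 0.537, -0.458, 0.539]
ft_force: [1.1, 0.4, -2.6]
grip_width: 0.498
wrist call slot_mouth 0.56 [0.5879 0.0195 0.0199]
wrist call slot_back 0.38 [0.4881 0.002  0.0632]
wrist call cart_mid 0.92 [ 0.4881 -0.002   0.0608]
wrist call cart_mid 0.73 [0.3262 0.1492 0.0143]
wrist call cart_nose 0.64 [ 0.4317 -0.0144  0.0624]
wrist call cart_tail 0.64 [0.5441 0.0092 0.0647]
side call slot_mouth 0.89 [0.5937 0.0175 0.019 ]
side call slot_back 0.71 [0.6483 0.0291 0.0222]
side call cart_mid 0.91 [0.3343 0.1445 0.0121]
side call cart_mid 0.82 [ 0.4746 -0.2352  0.0159]
side call cart_mid 0.7 [0.4888 0.     0.0575]
side call cart_nose 0.96 [ 0.4282 -0.0117  0.0565]
side call cart_nose 0.83 [0.3549 0.2007 0.0144]
side call cart_nose 0.72 [ 0.5319 -0.2853  0.0154]
side call cart_tail 0.89 [ 0.4204 -0.1761  0.018 ]
side call cart_tail 0.72 [0.305  0.0944 0.0087]
side call cart_tail 0.66 [ 0.4304 -0.0106  0.0584]
```

View pics/c2.png

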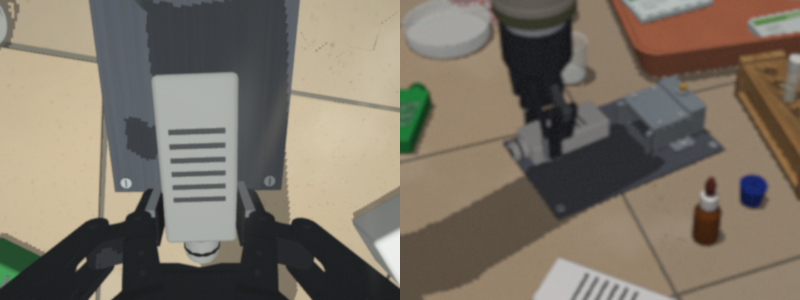

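The cartridge is fully out and held straight, with its mid about 18 mm beyond the grip. Next is the half turn, rotating +z so that joint 7 stays in range.

```bash
python3 -m crank '[[1,[0,0,0],[0,0,0.124]],[1,[0,0,0],[0,0,0.124]],[1,[0,0,0],[0,0,0.124]],[1,[0,0,0],[0,0,0.124]],[1,[0,0,0],[0,0,0.124]],[1,[0,0,0],[0,0,0.124]],[1,[0,0,0],[0,0,0.124]],[1,[0,0,0],[0,0,0.124]],[1,[0,0,0],[0,0,0.124]],[1,[0,0,0],[0,0,0.124]],[1,[0,0,0],[0,0,0.124]],[1,[0,0,0],[0,0,0.124]]]'
python3 -m crank '[[1,[0,0,0],[0,0,0.124]],[1,[0,0,0],[0,0,0.124]],[1,[0,0,0],[0,0,0.124]],[1,[0,0,0],[0,0,0.124]],[1,[0,0,0],[0,0,0.124]],[1,[0,0,0],[0,0,0.124]],[1,[0,0,0],[0,0,0.124]],[1,[0,0,0],[0,0,0.124]],[1,[0,0,0],[0,0,0.124]],[1,[0,0,0],[0,0,0.124]],[1,[0,0,0],[0,0,0.124]],[1,[0,0,0],[0,0,0.124]]]'
python3 -m crank '[[1,[0,0,0],[0,0,0.124]],[1,[0,0,0],[0,0,0.045]],[1,[1.5,0.24,0],[0,0,0]],[1,[1.5,0.24,0],[0,0,0]],[1,[1.5,0.24,0],[0,0,0]],[1,[0,0,-1],[0,0,0]],[1,[0,0,0],[0,0,0]],[1,[0,0,0],[0,0,0]]]'
python3 - <<'E'
from h import *
from scipy.spatial.transform import Rotation as R
o=telemetry.get_obs(); z=R.from_quat(o["ee_rot"]).as_matrix(); print(np.round(z,3),"yaw",np.arctan2(z[1,2],z[0,2])-np.pi/2, o["joint_pos"])
n=["slot_mouth","slot_back","cart_mid","cart_nose","cart_tail"]
a=look("wrist",n,k=2); b=look("side",n,k=2); look("top",n,k=2)
cv2.imwrite("pics/c3.png",np.hstack([cv2.resize(a["frame"],(400,300)),cv2.resize(b["frame"][130:310,160:400],(400,300))])[:,:,::-1])
E
```

```text
clock: 8.78
position: [0.4687, -0.0054, 0.0483]
ee_rot: [-0.029, 0.706, 0.029, 0.707]
ft_force: [-0.4, -1.1, -0.7]
grip_width: 0.498
clock: 9.78
position: [0.4688, -0.0055, 0.0484]
ee_rot: [-0.5, 0.5, 0.499, 0.501]
ft_force: [0.6, 0.3, -1.0]
grip_width: 0.5
clock: 10.45
position: [0.5127, 0.0019, 0.0376]
ee_rot: [-0.538, 0.458, 0.539, 0.458]
ft_force: [0.4, 0.8, -1.8]
grip_width: 0.498
[[-0.002 -0.987 -0.161]
 [ 0.    -0.161  0.987]
 [-1.     0.002  0.   ]] yaw 0.16160967085892475 [ 0.91800848  0.65875012 -1.24529403  1.90765851  0.7036501   1.10981921
  1.12083721]
wrist call slot_mouth 0.97 [0.5895 0.0237 0.0195]
wrist call cart_mid 0.59 [ 0.4926 -0.0005  0.0493]
wrist call cart_nose 0.79 [0.5493 0.0082 0.0484]
wrist call cart_tail 0.86 [ 0.436  -0.0149  0.0487]
side call slot_mouth 0.94 [0.5909 0.018  0.0175]
side call slot_back 0.4 [0.5897 0.0189 0.0205]
side call slot_back 0.4 [ 0.4399 -0.0121  0.0484]
side call cart_mid 0.98 [0.3373 0.1443 0.0094]
side call cart_mid 0.9 [ 0.4745 -0.2366  0.0166]
side call cart_nose 0.81 [ 0.5317 -0.288   0.0173]
side call cart_nose 0.71 [0.5559 0.0091 0.0504]
side call cart_tail 0.93 [ 0.4395 -0.0122  0.0498]
side call cart_tail 0.81 [0.3073 0.0924 0.0114]
top call slot_mouth 0.41 [0.6486 0.0271 0.0197]
top call slot_back 0.66 [0.6452 0.0267 0.0182]
top call cart_mid 0.88 [ 0.4689 -0.2321  0.0199]
top call cart_mid 0.61 [0.328  0.1483 0.011 ]
top call cart_nose 0.84 [0.3524 0.2021 0.013 ]
top call cart_nose 0.72 [ 0.5297 -0.2882  0.0194]
top call cart_tail 0.92 [ 0.4189 -0.1807  0.0156]
top call cart_tail 0.72 [0.3078 0.0923 0.0125]
```

View pics/c3.png

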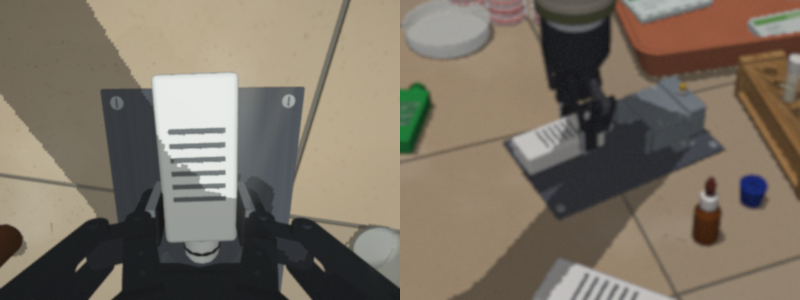

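Run:
```python
from h import *
p=viewer.camera("wrist"); g=cv2.cvtColor(p["frame"],cv2.COLOR_RGB2GRAY)
c=(np.float32([(102,90),(304,87),(153,76),(238,73),(168,240),(235,240)])*1.4).reshape(-1,1,2)
s=cv2.cornerSubPix(g,c.copy(),(4,4),(-1,-1),(3,50,.01)).reshape(-1,2); print(np.round(np.hstack([c.reshape(-1,2),s]),1))
W=np.array([ray(p,u,v,z)[:2] for (u,v),z in zip(s,[.005,.005,.061,.061,.061,.061])]);print(np.round(W,4))
print("tool",telemetry.get_obs()["position"])
u=np.array([np.cos(.162),np.sin(.162)]);v=np.array([-u[1],u[0]]);m=np.array([.59,.0187])
for q in W: print(np.round([(q-m)@u,(q-m)@v],4))
cv2.imwrite("pics/w4.png",p["frame"][60:380,100:460,::-1])
```

```text
[[142.8 126.  141.3 122.7]
 [425.6 121.8 426.  119.7]
 [214.2 106.4 213.9 107.8]
 [333.2 102.2 330.3 103.5]
 [235.2 336.  234.6 337.6]
 [329.  336.  329.  336. ]]
[[ 0.46   -0.079 ]
 [ 0.4346  0.0674]
 [ 0.4438 -0.0318]
 [ 0.4358  0.0084]
 [ 0.5394 -0.0129]
 [ 0.5318  0.0281]]
tool [0.51371127 0.00185958 0.03833823]
[-0.1441 -0.0754]
[-0.1455  0.0732]
[-0.1524 -0.0262]
[-0.1538  0.0147]
[-0.0551 -0.023 ]
[-0.0559  0.0186]
```

View pics/w4.png

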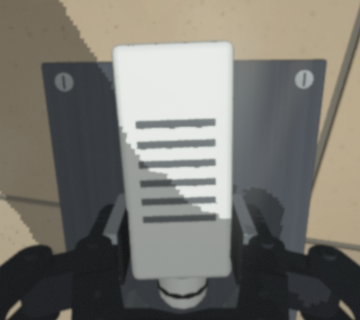

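The plate measures on-axis to within 1 mm. The cartridge sits about 2–4 mm to the right and is yawed about +0.03 rad. I'll correct that, lower it and start the insertion.

```bash
python3 -m crank '[[1,[-0.04,0.25,0],[0,0,-0.03]],[1,[0,0,-1],[0,0,0]],[1,[0,0,-1],[0,0,0]],[1,[0,0,-0.9],[0,0,0]],[1,[0.99,0.16,0],[0,0,0]],[1,[0.99,0.16,0],[0,0,0]],[1,[0.99,0.16,0],[0,0,0]],[1,[0.79,0.13,0],[0,0,0]],[1,[0.79,0.13,0],[0,0,0]],[1,[0.59,0.1,0],[0,0,0]],[1,[0.49,0.08,0],[0,0,0]],[1,[0,0,0],[0,0,0]]]'
python3 - <<'E'
from h import *
p=viewer.camera("wrist"); b=look("side",["slot_mouth","cart_mid","cart_nose","cart_tail"],k=3)
cv2.imwrite("pics/c5.png",np.hstack([cv2.resize(p["frame"],(400,300)),cv2.resize(b["frame"][130:310,160:400],(400,300))])[:,:,::-1])
E
```

```text
clock: 12.4
position: [0.5703, 0.0138, 0.0092]
ee_rot: [-0.532, 0.466, 0.532, 0.466]
ft_force: [-0.6, 0.4, -0.7]
grip_width: 0.502
side call slot_mouth 0.71 [0.5882 0.017  0.0185]
side call slot_mouth 0.71 [0.6501 0.03   0.0201]
side call cart_mid 0.88 [ 0.4744 -0.2295  0.0161]
side call cart_mid 0.73 [0.3346 0.1457 0.0132]
side call cart_mid 0.69 [0.5509 0.0094 0.0211]
side call cart_nose 0.93 [0.6124 0.0214 0.0207]
side call cart_nose 0.61 [0.358  0.1989 0.0167]
side call cart_nose 0.59 [ 0.532  -0.2903  0.0157]
side call cart_tail 0.94 [ 0.4173 -0.1784  0.0169]
side call cart_tail 0.65 [0.4954 0.0032 0.0192]
side call cart_tail 0.64 [0.3048 0.0944 0.0114]
```

View pics/c5.png

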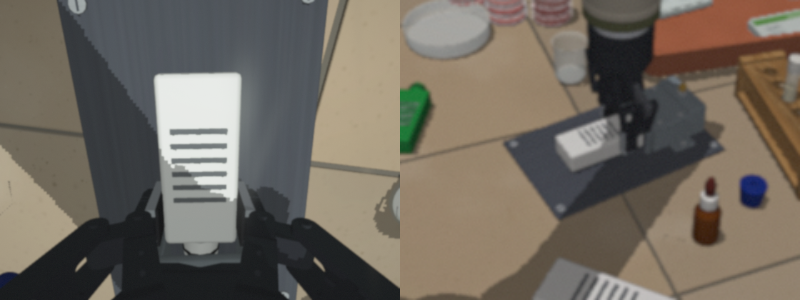

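The nose is about 20 mm inside the slot and centred. I'll release, slide the open gripper back to the tail end and regrip.

```bash
python3 -m crank '[[1,[0,0,-0.1],[0,0,0]],[0.6,[0,0,0],[0,0,0]],[0.3,[0,0,0],[0,0,0]],[0,[0,0,0],[0,0,0]],[0,[0,0,0],[0,0,0]],[0,[0,0,0],[0,0,0]],[0,[-1.03,-0.15,0],[0,0,0.01]],[0,[-1.03,-0.15,0],[0,0,0.01]],[0,[-1.03,-0.15,0],[0,0,0.01]],[0,[-1.03,-0.15,0],[0,0,0]],[0,[-1.03,-0.15,0],[0,0,0]],[0,[0,0,0],[0,0,0]]]'
python3 -m crank '[[0.2,[0,0,0],[0,0,0]],[0.3,[0,0,0],[0,0,0]],[0.4,[0,0,0],[0,0,0]],[0.5,[0,0,0],[0,0,0]],[1,[0,0,0],[0,0,0]],[1,[0,0,0],[0,0,0]],[1,[0,0,0],[0,0,0]]]' 60
python3 - <<'E'
from h import *
o=telemetry.get_obs(); print(np.round(o["joint_pos"],2))
p=look("wrist",["slot_mouth","cart_mid","cart_tail"],k=2); b=look("side",["slot_mouth","cart_mid","cart_tail"],k=3)
cv2.imwrite("pics/c6.png",np.hstack([cv2.resize(p["frame"],(400,300)),cv2.resize(b["frame"][130:310,160:400],(400,300))])[:,:,::-1])
E
```

```text
clock: 13.7
position: [0.5166, 0.0057, 0.0081]
ee_rot: [-0.539, 0.459, 0.539, 0.458]
ft_force: [0.1, 0.1, 0.3]
grip_width: 1.003
clock: 14.28
position: [0.5189, 0.0063, 0.0088]
ee_rot: [0.539, -0.458, -0.538, -0.458]
ft_force: [-0.8, -1.3, 5.1]
grip_width: 0.502
[ 0.87  0.7  -1.19  1.91  0.75  1.07  1.08]
wrist call cart_mid 0.6 [0.554  0.0133 0.0196]
wrist call cart_tail 0.97 [0.4938 0.005  0.0186]
side call slot_mouth 0.97 [0.5926 0.0165 0.0193]
side call cart_mid 0.84 [0.3351 0.1447 0.0122]
side call cart_mid 0.83 [0.5509 0.0116 0.0199]
side call cart_mid 0.57 [ 0.4729 -0.232   0.019 ]
side call cart_tail 0.75 [ 0.4187 -0.1729  0.0208]
side call cart_tail 0.57 [0.4944 0.0031 0.0179]
```

View pics/c6.png

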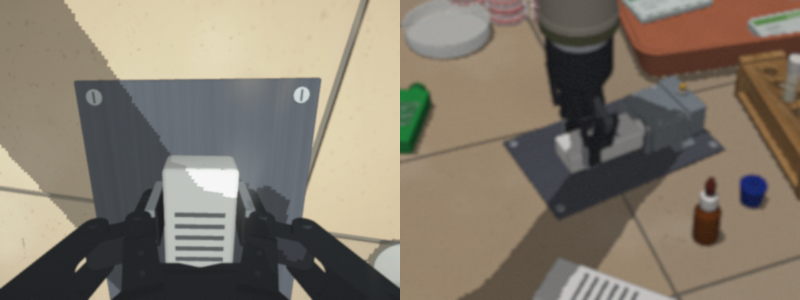

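Regripped near the tail, with 38 to 39 mm left to home. I'll push in and watch the force.

```bash
python3 -m crank '[[1,[0,0,0.1],[0,0,0]],[1,[0.49,0.08,0],[0,0,0]],[1,[0.49,0.08,0],[0,0,0]],[1,[0.49,0.08,0],[0,0,0]],[1,[0.49,0.08,0],[0,0,0]],[1,[0.49,0.08,0],[0,0,0]],[1,[0.49,0.08,0],[0,0,0]],[1,[0.3,0.05,0],[0,0,0]],[1,[0,0,0],[0,0,0]]]'
python3 -m crank '[[1,[0.2,0.03,0],[0,0,0]],[1,[0,0,0],[0,0,0]]]'
python3 - <<'E'
from h import *
p=look("wrist",["cart_tail","cart_mid"],k=2); b=look("side",["slot_mouth","cart_mid","cart_tail"],k=3)
E
```

```text
clock: 15.43
position: [0.5512, 0.0116, 0.0094]
ee_rot: [-0.539, 0.458, 0.539, 0.458]
ft_force: [-0.7, 0.5, -1.7]
grip_width: 0.501
clock: 15.6
position: [0.5527, 0.0117, 0.0093]
ee_rot: [-0.539, 0.458, 0.539, 0.458]
ft_force: [0.3, -0.6, -1.7]
grip_width: 0.501
wrist call cart_tail 0.93 [0.5259 0.0098 0.0211]
wrist call cart_mid 0.86 [0.586  0.0184 0.0205]
side call slot_mouth 0.61 [0.5884 0.016  0.0185]
side call cart_mid 0.96 [0.5861 0.0198 0.0192]
side call cart_mid 0.76 [ 0.4691 -0.2328  0.0173]
side call cart_mid 0.7 [0.3384 0.1437 0.0111]
side call cart_tail 0.96 [ 0.4184 -0.1761  0.018 ]
side call cart_tail 0.93 [0.3069 0.0929 0.0135]
side call cart_tail 0.65 [0.5304 0.0094 0.0184]
```

```bash
python3 -m crank '[[1,[0.2,0.03,0],[0,0,0]],[1,[0,0,0],[0,0,0]]]'
python3 -m crank '[[1,[0.15,0.03,0],[0,0,0]],[1,[0,0,0],[0,0,0]]]'
python3 -m crank '[[1,[0.15,0.02,0],[0,0,0]],[1,[0,0,0],[0,0,0]]]'
```

```text
clock: 16.12
position: [0.5548, 0.0119, 0.0094]
ee_rot: [0.539, -0.458, -0.539, -0.458]
ft_force: [0.1, -0.3, -0.7]
grip_width: 0.5
clock: 16.28
position: [0.5563, 0.0123, 0.0094]
ee_rot: [0.539, -0.458, -0.539, -0.458]
ft_force: [-0.1, -0.5, -1.2]
grip_width: 0.501
clock: 16.45
position: [0.5575, 0.0125, 0.0092]
ee_rot: [-0.539, 0.458, 0.539, 0.458]
ft_force: [-0.7, -0.4, -1.2]
grip_width: 0.501
```

```bash
python3 -m crank '[[1,[0.15,0.02,0],[0,0,0]],[1,[0,0,0],[0,0,0]]]'
python3 -m crank '[[1,[0.15,0.03,0],[0,0,0]],[1,[0,0,0],[0,0,0]]]'
python3 -m crank '[[1,[0.1,0.02,0],[0,0,0]],[1,[0,0,0],[0,0,0]]]'
python3 -m crank '[[1,[0.1,0.02,0],[0,0,0]],[1,[0,0,0],[0,0,0]]]'
python3 - <<'E'
from h import *
p=look("wrist",["cart_tail","cart_mid"],k=2); b=look("side",["slot_mouth","cart_mid","cart_tail"],k=3)
E
```

```text
clock: 16.62
position: [0.5576, 0.0124, 0.0089]
ee_rot: [-0.538, 0.459, 0.539, 0.457]
ft_force: [-7.2, -0.8, 3.4]
grip_width: 0.507
clock: 16.78
position: [0.5576, 0.0125, 0.0088]
ee_rot: [-0.537, 0.46, 0.54, 0.456]
ft_force: [-16.5, -3.2, 10.4]
grip_width: 0.498
clock: 16.95
position: [0.5576, 0.0125, 0.0088]
ee_rot: [-0.537, 0.461, 0.54, 0.455]
ft_force: [-23.1, -6.6, 15.7]
grip_width: 0.503
clock: 17.12
position: [0.5578, 0.0124, 0.0087]
ee_rot: [-0.537, 0.462, 0.54, 0.455]
ft_force: [-26.5, -5.7, 20.0]
grip_width: 0.501
wrist call cart_tail 0.6 [0.53   0.0099 0.0221]
wrist call cart_mid 0.41 [0.5314 0.0061 0.0188]
side call slot_mouth 0.9 [0.5933 0.0182 0.0188]
side call cart_mid 0.95 [ 0.4724 -0.2351  0.0166]
side call cart_mid 0.72 [0.5903 0.0168 0.019 ]
side call cart_mid 0.68 [0.3363 0.1457 0.0101]
side call cart_tail 0.91 [0.3038 0.091  0.0128]
side call cart_tail 0.68 [0.5333 0.0114 0.0191]
side call cart_tail 0.68 [ 0.4144 -0.1721  0.0172]
```

Firm contact with the back wall, stopped dead at 27 N, and the tail is at dock x ≈ -58.8 mm, so it is home. I'll relax the push, let go, rise and check.

```bash
python3 -m crank '[[1,[-0.35,-0.06,-0.05],[0,0,0]],[1,[0,0,0],[0,0,0]],[0.6,[0,0,0],[0,0,0]],[0.4,[0,0,0],[0,0,0]],[0.2,[0,0,0],[0,0,0]],[0,[0,0,0],[0,0,0]],[0,[0,0,0],[0,0,0]],[0,[0,0,0],[0,0,0]],[0,[0,0,1],[0,0,0]],[0,[0,0,2],[0,0,0]],[0,[0,0,3],[0,0,0]],[0,[0,0,3],[0,0,0]]]'
python3 -m crank '[[0,[-1,-0.2,3],[0,0,0]],[0,[-2,-0.4,3],[0,0,0]],[0,[-2,-0.4,3],[0,0,0]],[0,[-2,-0.4,2],[0,0,0]],[0,[0,0,0],[0,0,0]],[0,[0,0,0],[0,0,0]]]'
python3 - <<'E'
from h import *
n=["slot_mouth","slot_back","cart_mid","cart_tail","beaker_50","drop_bottle","stopper_1"]
p=look("wrist",n,k=2); b=look("side",n,k=3)
r=rectify(p,.031,.44,.64,-.09,.11,2000)
cv2.imwrite("pics/c7.png",np.hstack([cv2.resize(r,(400,400)),cv2.resize(b["frame"][130:310,180:360],(400,400))])[:,:,::-1])
E
```

```text
clock: 18.47
position: [0.5585, 0.0131, 0.1002]
ee_rot: [-0.538, 0.458, 0.539, 0.458]
ft_force: [-0.3, -0.2, 1.0]
grip_width: 1.004
clock: 18.97
position: [0.4892, -0.0022, 0.2104]
ee_rot: [0.54, -0.459, -0.536, -0.458]
ft_force: [0.3, -0.8, 0.4]
grip_width: 1.002
wrist call slot_back 0.79 [0.646  0.0288 0.0219]
wrist call cart_mid 0.91 [ 0.4734 -0.2298  0.0172]
wrist call cart_mid 0.71 [0.326  0.1503 0.0138]
wrist call cart_tail 0.82 [0.5337 0.0102 0.0228]
wrist call cart_tail 0.64 [ 0.4176 -0.171   0.0164]
wrist call beaker_50 0.65 [ 0.5567  0.1724 -0.002 ]
wrist call drop_bottle 0.8 [ 6.051e-01 -1.615e-01  1.000e-04]
side call slot_mouth 0.89 [0.5891 0.0134 0.0174]
side call slot_back 0.81 [0.6472 0.0289 0.015 ]
side call cart_mid 0.9 [0.3352 0.1437 0.0124]
side call cart_mid 0.84 [0.5894 0.0173 0.0182]
side call cart_mid 0.68 [ 0.473  -0.2322  0.0142]
side call cart_tail 0.88 [ 0.4166 -0.1769  0.0172]
side call cart_tail 0.81 [0.533  0.007  0.0186]
side call cart_tail 0.73 [0.307  0.0928 0.014 ]
side call beaker_50 0.76 [ 0.563   0.1739 -0.0022]
side call beaker_50 0.27 [0.5337 0.0116 0.0192]
side call drop_bottle 0.9 [ 6.058e-01 -1.669e-01  2.000e-04]
side call stopper_1 0.72 [0.5889 0.0157 0.0009]
side call stopper_1 0.67 [ 0.6838 -0.1275  0.0035]
```

View pics/c7.png

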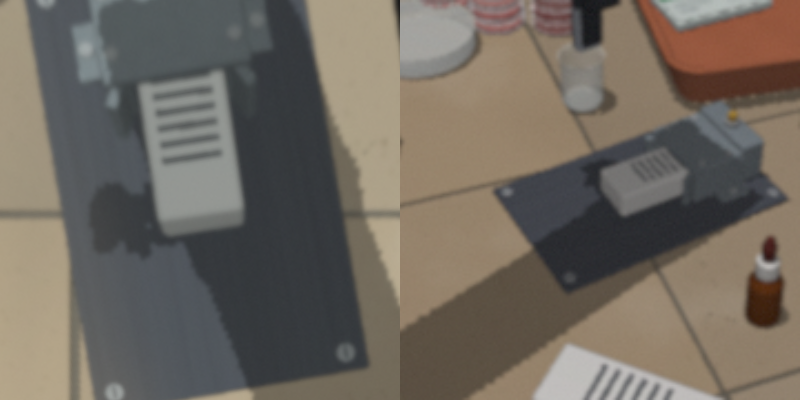

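The final view shows the cartridge flat in the slot, ribs up, with its tail at about (0.5325, 0.009). That is dock x ≈ -58 mm, within about 1 mm of the centre line and about 1° off the axis. Beaker, bottle and stopper have not moved. Handing in.

```bash
python3 -c "
from h import *
print(manip.hand_in(), telemetry.get_obs()['clock'])"
```

```text
the job is handed in; nothing more can be done
the job is handed in; nothing more can be done
```

The cartridge is turned round and back in the dock nose first, and I handed the job in at about 19 s of the 53 s allowed. I pulled it right out, lifted it and turned it half a turn about vertical. I started it about 20 mm into the slot, regripped near the tail and pushed until it stopped dead at about 27 N. Then I let go and backed well clear.

Last checks:
- **Depth:** the tail face is about 58 mm before the mouth (±2 mm between estimates), which matches fully home.
- **Alignment:** it is within about 1 mm of the centre line, about 1° off the slot axis, flat and with the ribbed face up.
- **Bystanders:** the networks put the beaker, dropper bottle and stopper within a few mm of where they started, which is their normal error. The stopper came from the side camera only.
- **Not confirmed directly:** the nose tip is hidden in the slot, so its depth is inferred from the tail position and the firm stop. No check failed. Some network reports were wrong (look-alikes, or one thing reported as another), and I left those out.

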